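# Bring the sample jar back from over the sink and turn its label to the front

## Robot

A 6-joint arm with a two-finger parallel gripper is mounted at the origin on a cart in front of the work surface, level with it; the furniture and walls round the work are solid. World frame = base frame: x ahead of the robot, y to its left, z up, the work surface at z = 0. Lengths are in m, angles in rad, forces in N, time in s.
With the tool pointing down it reaches from about 0.25 to 0.725 m from the base axis. Payload 9.7 kg.
Tool frame: the origin (TCP) lies between the finger pads; the fingertips stand 19 mm ahead of it and the grasp point (between the pads) is the TCP; z points along the fingers, y is the line along which they close (so a half turn about z gives the same grasp; the last joint's range is limited). The gripper opens to 85 mm and grips with 20 to 120 N. Pads are 22 mm wide; open, the fingers measure 114 mm over their backs; the gripper's body (76 mm by 85 mm) begins 54 mm behind the grasp point. The pads swing forward as they close: fully open they stand 13 mm farther back than shut.
Start: joints at [-1.266, 0.087, 0.176, 1.66, 0, 1.571], TCP at [0.165, -0.525, 0.25] pointing down, gripper open.
Joint ranges: [-3.13, 3.13], [-0.85, 1.81], [-1.15, 1.24], [-2.2, 2.28], [-1.44, 1.52], [-3.14, 3.14]. Speed limits (rad/s): [2.22, 2.22, 2.57, 3.14, 3.14, 3.14].

## Interface

Orientations are given as a unit quaternion [w, x, y, z].
In Python, from cell import * gives the robot as it stands.
- The arm moves only by the tool play_rows, never from a script. Its argument "series" is a list of rows, each an object of numbers: "tx", "ty", "tz": the shift along the tool's x, y, z in m; "yaw": the turn about the tool's z in degrees; "claw": the closure, from -1 (fully open) to 1 (shut). In form: [{"tx": .., "ty": .., "tz": .., "yaw": .., "claw": ..}, ...]. A call has 1 to 10 rows; each row is the pose to reach, as a shift and turn from the pose commanded when the call began, along the tool's axes at that moment; what a row does not reach only later rows make up. A row lasts 1/8 s, in which the tool goes at most 62.5 mm and 10.7 degrees, less where a joint would pass 70% of its speed; a pose out of reach is approached as far as the arm can. A call with a gripper value outside its range is refused whole. The fingers move at their own pace and stop on an object; "force" is the grip in N (left out, the last holds). Time passes only in rows, so rows that repeat a pose let the fingers close. It gives the time, the measured TCP pose, the force, the opening and the grip force at its end, in the units of the state.
- sense(): the state, without advancing time (a new reading comes with each control period).
- snapshot(name): name is "scene" or "top"; returns a dict with "color" (400x640x3 uint8, red, green, blue), "fx", "fy", "cx", "cy" (pixels), "cam_to_world" (4x4, takes a point from camera to world coordinates). Camera axes: x right, y down, z forward; pixel columns grow to the right and rows downward; lengths in m; the calibration is good to about 2 mm. A picture is of the moment at which its call begins. There is no depth.
- sign_off(): hands the job in; it is judged then, once.
The state is a dict: "time_s": time; "qpos": joint angles; "qvel": joint speeds; "effort": joint torques, N m; "eef_pos": TCP position; "tcp_rot": TCP orientation; "ft_force": force on the tool from outside, world axes, zero at the start; "moment": the same for the moment, N m; "gripper_width": finger opening in m; "finger_force": force on a finger pad.
Only numpy, scipy, OpenCV 4.12 (cv2) and the standard library are available. Lean on these libraries where they do the work, as an engineer would, in place of code of your own. Each camera call takes 0.05 s, during which the arm holds its last target. There are 200 camera calls.

## Task

The blue swing tray with the sample jar has been left turned out towards the sink. Swing it round on its pin, fully home against the rubber end stop (a push near its free corner is enough), and turn the jar on its spindle until the middle of its label faces squarely out over the yellow mark on the tray's front edge. Leave the other things on the bench where they stand.

Things in the scene. Friction and masses are not known exactly. Their poses are not given: they have to be found in the camera images.
- swing_base: grey foot plate of the swing tray, fixed to the bench. Origin: on the bench surface under the pivot pin; x away from the bench's front edge, y left, z up. Covers x -74..+20, y -20..+148 mm, top 13 mm high. At x -88..-72, y 110..140 mm stands the end stop, a 30 mm high steel bracket with a black rubber buffer on which the tray's front edge rests when home.
- pin (a point): top of the fixed pivot pin (dark round head, 18 mm across), 40 mm above the bench, above swing_base's origin. Tray's frame: origin on this upright line, parallel to swing_base's when home. In it the tray is a shallow blue box: x -72 (front edge, yellow mark) to +18 mm (back wall), y -18 to +147 mm (free end).
- tray (a joint): angle of the tray about the pin, rad: 0 = home against the stop (hard limit); grows as the tray swings clockwise seen from above, out over the sink (to 1.45). Stiff: friction 0.35 N m, about 3 N at the free corner; it stays where it is left.
- tray_corner (a point): top of the tray's free back corner, at (18, 147) mm in the tray's frame; moves with the tray. The tray's underside is 14 mm and its rim 36 mm above the bench; walls 3 mm thick, solid to push on. To send it home push the back wall near this corner.
- jar_axis (a point): point on the jar's upright turning axis at the cap's top, 83 mm above the bench; at (-27, 58) mm in the tray's frame. The jar: brown glass, 70 mm across from 26 to 62 mm above the bench (upright side, 36 to 60 mm stands clear above the tray's rim), with a white ribbed cap 66 mm across above that. Fixed on a spindle in the tray, it can only turn.
- jar (a joint): angle of the jar about its axis relative to the tray, rad, counter-clockwise from above: 0 (or 2 pi) = label squarely to the tray's front edge. Friction 0.02 N m (0.6 N at its side); stays where it is left; turns at least a full turn either way. Stroking its side with a fingertip at about 4 N rolls it about 1 rad per 35 mm.
- label (a point): middle of the jar's white label (50 mm wide, red upright bar down its middle; a red stripe on the cap points the same way), on the jar's side 35 mm from its axis. Keep clear on the way: a grey instrument about 0.35 m tall stands to the right of the sink (world x over 0.56, y from -0.24 to 0.09 m).
- front_point (a point): point of the jar's side nearest to the yellow mark, at (-62, 58) mm in the tray's frame: where the middle of the label must come to; moves with the tray.
- wash_bottle: white wash bottle with blue cap, 67 x 97 x 191 mm, bystander. Origin: underside.
- petri: covered petri dish, 90 mm across, 16 mm high, bystander. Origin: underside.
- tip_box: blue lidded tip box, 94 x 123 x 92 mm, bystander. Origin: underside.
- glass: small glass beaker, 56 x 64 x 70 mm, beyond the tray's free end; bystander. Origin: underside.

How it is judged:
At the end, for the whole second after the job is handed in: The tray is home against its stop (within 0.05 rad), the middle of the jar's label is within 9.5 mm (0.27 rad of turn) of the point nearest the yellow mark, and both are at rest (value of joint tray below 0.05 rad and horizontal distance between label and front_point below 0.0095 m and velocity of joint jar between -0.1 and 0.1 rad/s and velocity of joint tray between -0.05 and 0.05 rad/s); the robot touches nothing.
It fails at once if a bystander (wash bottle, petri dish, tip box or small glass) is moved by more than 30 mm (distance of any of wash_bottle, petri, tip_box, glass from where it was at the start of the episode above 0.03 m).
It also fails if it takes over 61 s, if anything falls off the work surface, if the arm or the gripper's body presses on something with over 40 N, if the wrist force passes 120 N, or if a joint passes its speed limit or range.

## Working session

There is one attempt and no reset: what is moved stays moved. The work goes in short steps, Python scripts to look and compute and a tool call to move; the robot and the scene stay as the last step left them, time stands still between calls to the robot, and variables do not carry over. Pictures are saved under pics/ and viewed, at most 10 in all, crops included, and the job is handed in when it is done.

Besides the shell and the picture viewer there is one more tool, called after ">>>" as name(argument=value, ...) on one line, values as JSON. play_rows: Moves the arm, as the interface text tells. Its arguments: {"type":"object","properties":{"series":{"type":"array"},"force":{"type":"number"}},"required":["series"]}

```bash
mkdir -p pics; cat > h.py <<'E'
from cell import *
import numpy as np, cv2
def snap(n,f):
    s=snapshot(n); cv2.imwrite('pics/'+f,s['color'][:,:,::-1]); return s
def ray(s,u,v,z):
    T=np.array(s['cam_to_world']); d=T[:3,:3]@np.array([(u-s['cx'])/s['fx'],(v-s['cy'])/s['fy'],1]); o=T[:3,3]
    return o+d*(z-o[2])/d[2]
def proj(s,p):
    T=np.linalg.inv(np.array(s['cam_to_world'])); q=T[:3,:3]@np.array(p)+T[:3,3]
    return s['fx']*q[0]/q[2]+s['cx'], s['fy']*q[1]/q[2]+s['cy']
E
python3 - <<'E'
from h import *
for n in('scene','top'):
    s=snap(n,n+'0.png'); print(n,s['fx'],np.round(s['cam_to_world'],3).tolist())
st=sense(); print(st['eef_pos'],st['tcp_rot'],st['time_s'])
E
```

```text
scene 374.306995525807 [[-0.879, -0.31, 0.361, 0.094], [-0.476, 0.563, -0.676, 0.851], [0.006, -0.766, -0.643, 0.867], [0.0, 0.0, 0.0, 1.0]]
top 489.79520273686217 [[-0.092, -0.892, 0.443, -0.355], [-0.996, 0.077, -0.051, 0.138], [0.012, -0.446, -0.895, 1.827], [0.0, 0.0, 0.0, 1.0]]
[ 0.1649978  -0.52447699  0.24965508] [-5.87164265e-04  9.88409002e-01  1.51813351e-01 -8.18736927e-05] 0.1
```

View pics/scene0.png

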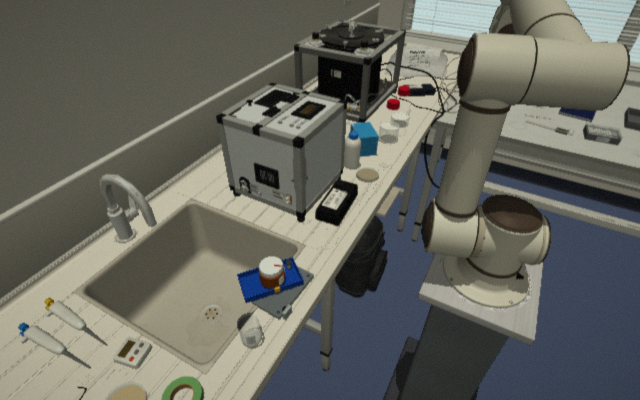

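View pics/top0.png

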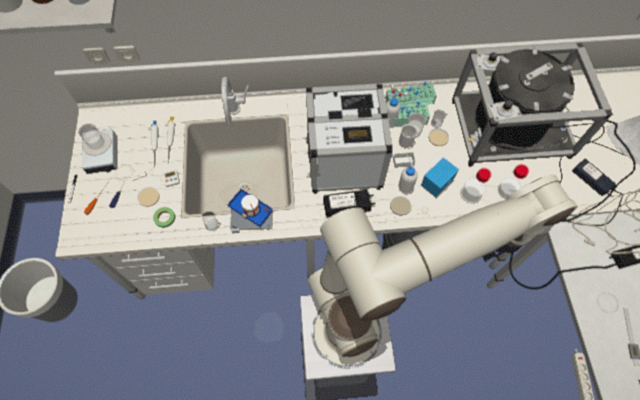

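The scene view shows the blue tray with the jar at about (271,276), the glass at (250,330) and the instrument at (285,150). In the top view the tray is at (251,207) and the glass at (211,221). I'll enlarge both.

```bash
python3 - <<'E'
from h import *
a=cv2.imread('pics/scene0.png')[240:360,220:340]; b=cv2.imread('pics/top0.png')[170:245,195:290]
a=cv2.resize(a,(400,400),interpolation=2); b=cv2.resize(b,(400,316),interpolation=2)
o=np.zeros((400,800,3),np.uint8); o[:,:400]=a;o[:316,400:]=b; cv2.imwrite('pics/c0.png',o)
E
```

```text
(no output)
```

View pics/c0.png

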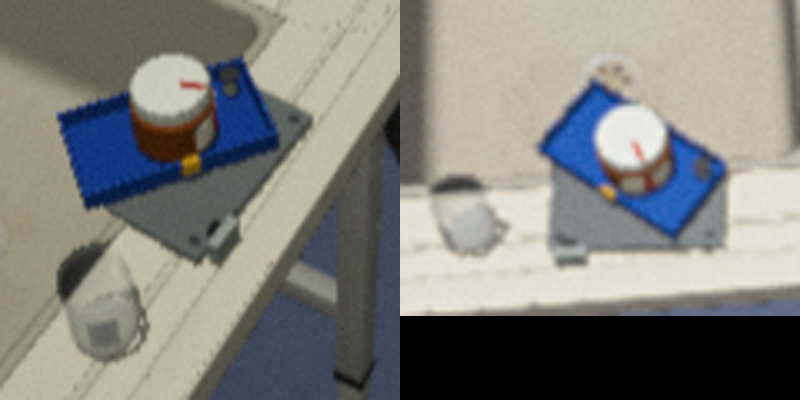

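The crop shows the tray out at a good angle. The pin is at crop (230,78) in the scene half and (703,167) in the top half, and the cap's red stripe points roughly toward the pin side. Next I'll compute positions.

```bash
cat >> h.py <<'E'
def tri(s,a,t,b):
    A=[];B=[]
    for c,(u,v) in((s,a),(t,b)):
        T=np.array(c['cam_to_world']); d=T[:3,:3]@np.array([(u-c['cx'])/c['fx'],(v-c['cy'])/c['fy'],1]); d/=np.linalg.norm(d)
        P=np.eye(3)-np.outer(d,d); A.append(P);B.append(P@T[:3,3])
    return np.linalg.solve(sum(A),sum(B))
E
python3 - <<'E'
from h import *
s=snapshot('scene');t=snapshot('top')
S=lambda u,v:(220+u*.3,240+v*.3)
Tt=lambda u,v:(195+(u-400)*.2375,170+v*.2375)
for n,a,b,z in [('pin',(230,72),(703,163),.04),('cap',(173,83),(630,137),.083),('yellow',(191,160),(608,192),.036),('backc',(60,118),(598,84),.036),('frontc',(88,200),(542,150),.036),('frontp',(277,136),(676,238),.036),('stripe outer',(204,86),(643,159),.083),('stripe in',(181,84),(634,143),.083),('stop',(225,222),(570,248),.03),
 ('glassbase',(110,345),(478,245),0),('baseR',(310,120),(724,246),.013)]:
    print(n,ray(s,*S(*a),z).round(3),ray(t,*Tt(*b),z).round(3),tri(s,S(*a),t,Tt(*b)).round(3))
print(sense()['time_s'])
E
```

```text
pin [0.505 0.266 0.04 ] [0.505 0.265 0.04 ] [0.505 0.265 0.04 ]
cap [0.517 0.328 0.083] [0.518 0.329 0.083] [0.517 0.329 0.085]
yellow [0.485 0.357 0.036] [0.485 0.357 0.036] [0.485 0.357 0.036]
backc [0.604 0.373 0.036] [0.602 0.364 0.036] [0.61  0.366 0.023]
frontc [0.535 0.427 0.036] [0.534 0.419 0.036] [0.541 0.421 0.023]
frontp [0.436 0.302 0.036] [0.431 0.294 0.036] [0.439 0.295 0.024]
stripe outer [0.494 0.319 0.083] [0.494 0.318 0.083] [0.494 0.318 0.082]
stripe in [0.511 0.326 0.083] [0.511 0.326 0.083] [0.511 0.326 0.083]
stop [0.432 0.39  0.03 ] [0.432 0.394 0.03 ] [0.429 0.393 0.037]
glassbase [0.463 0.504 0.   ] [0.456 0.486 0.   ] [ 0.472  0.492 -0.03 ]
baseR [0.429 0.259 0.013] [0.429 0.251 0.013] [0.434 0.252 0.002]
0.2
```

>>> play_rows(series=[{"tz": -0.05,"yaw": 0,"claw": 1},{"tx": 0.1,"ty": -0.09,"tz": -0.08,"yaw": -8,"claw": 1},{"tx": 0.15,"ty": -0.14,"tz": -0.08,"yaw": -15,"claw": 1},{"tx": 0.2,"ty": -0.18,"tz": -0.08,"yaw": -22,"claw": 1},{"tx": 0.25,"ty": -0.23,"tz": -0.08,"yaw": -30,"claw": 1},{"tx": 0.295,"ty": -0.275,"tz": -0.08,"yaw": -40,"claw": 1},{"tx": 0.295,"ty": -0.275,"tz": -0.08,"yaw": -50,"claw": 1},{"tx": 0.295,"ty": -0.275,"tz": -0.08,"yaw": -50,"claw": 1}])

```text
invalid input at $.series[0]: expected keys tx, ty, tz, yaw, claw
```

```bash
python3 -c "
from h import *
s=sense();print(s['qpos'],s['eef_pos'],s['tcp_rot'],s['gripper_width'],s['time_s'])"
```

```text
[-1.26597036e+00  8.72636799e-02  1.75501961e-01  1.65983624e+00
  2.63235765e-05  1.57078127e+00] [ 0.16504193 -0.52453219  0.24987982] [-3.98167978e-04  9.88406386e-01  1.51831008e-01 -4.78410787e-05] 0.08560170484584291 0.2
```

>>> play_rows(series=[{"tx": 0,"ty": 0,"tz": -0.05,"yaw": 0,"claw": 1},{"tx": 0.04,"ty": -0.04,"tz": -0.08,"yaw": 0,"claw": 1},{"tx": 0.08,"ty": -0.08,"tz": -0.08,"yaw": -8,"claw": 1},{"tx": 0.12,"ty": -0.12,"tz": -0.08,"yaw": -15,"claw": 1},{"tx": 0.16,"ty": -0.155,"tz": -0.08,"yaw": -22,"claw": 1},{"tx": 0.2,"ty": -0.19,"tz": -0.08,"yaw": -30,"claw": 1},{"tx": 0.25,"ty": -0.23,"tz": -0.08,"yaw": -40,"claw": 1},{"tx": 0.295,"ty": -0.275,"tz": -0.08,"yaw": -50,"claw": 1},{"tx": 0.295,"ty": -0.275,"tz": -0.08,"yaw": -50,"claw": 1}])

```text
time_s: 1.32
eef_pos: [0.3653, -0.1705, 0.3303]
tcp_rot: [-0.0, 0.829, 0.559, 0.0]
ft_force: [-0.1, -1.0, 0.1]
gripper_width: 0.0002
finger_force: 0.0
```

```bash
python3 -c "
from h import *
s=sense();print(s['qpos'],s['eef_pos'],s['tcp_rot'],s['gripper_width'],s['time_s'])"
```

```text
[-4.36993708e-01 -2.12077320e-01  5.11976843e-02  1.83406666e+00
  5.16914154e-04  1.51855465e+00] [ 0.3652812  -0.17047588  0.33025875] [-1.31054527e-04  8.29255453e-01  5.58869687e-01  2.22778400e-04] 0.00017980430971137508 1.325
```

>>> play_rows(series=[{"tx": 0.06,"ty": -0.01,"tz": 0,"yaw": 0,"claw": 1},{"tx": 0.12,"ty": -0.02,"tz": 0,"yaw": -6,"claw": 1},{"tx": 0.18,"ty": -0.03,"tz": 0,"yaw": -12,"claw": 1},{"tx": 0.24,"ty": -0.04,"tz": 0,"yaw": -18,"claw": 1},{"tx": 0.3,"ty": -0.05,"tz": 0,"yaw": -25,"claw": 1},{"tx": 0.36,"ty": -0.05,"tz": 0,"yaw": -32,"claw": 1},{"tx": 0.42,"ty": -0.03,"tz": 0,"yaw": -40,"claw": 1},{"tx": 0.47,"ty": 0.0,"tz": 0.03,"yaw": -40,"claw": 1},{"tx": 0.52,"ty": 0.03,"tz": 0.06,"yaw": -40,"claw": 1},{"tx": 0.565,"ty": 0.057,"tz": 0.1,"yaw": -40,"claw": 1}])

```text
time_s: 2.58
eef_pos: [0.6288, 0.3212, 0.2353]
tcp_rot: [0.0, 0.592, 0.806, 0.0]
ft_force: [0.3, -0.1, 0.5]
gripper_width: 0.0001
finger_force: 0.0
```

```bash
python3 -c "
from h import *
s=sense();print(s['qpos'],s['eef_pos'],s['tcp_rot'],s['time_s'])"
```

```text
[ 4.72396216e-01  4.92663706e-01  6.47048249e-01  1.72443583e+00
 -2.79218035e-04  1.74060128e+00] [0.62878489 0.32121567 0.23528775] [2.91642365e-04 5.92454745e-01 8.05603635e-01 2.70568154e-04] 2.575
```

>>> play_rows(series=[{"tx": 0,"ty": 0,"tz": 0.06,"yaw": 0,"claw": 1},{"tx": 0,"ty": 0,"tz": 0.12,"yaw": 0,"claw": 1},{"tx": 0,"ty": 0,"tz": 0.16,"yaw": 0,"claw": 1},{"tx": 0,"ty": 0,"tz": 0.188,"yaw": 0,"claw": 1},{"tx": 0,"ty": 0,"tz": 0.188,"yaw": 0,"claw": 1}])

```text
time_s: 3.2
eef_pos: [0.6257, 0.3193, 0.0453]
tcp_rot: [-0.001, 0.592, 0.806, -0.002]
ft_force: [0.3, 0.2, 0.1]
gripper_width: 0.0002
finger_force: 0.0
```

```bash
python3 -c "
from h import *
s=snap('scene','s1.png');t=snap('top','t1.png')
a=cv2.imread('pics/s1.png')[220:340,210:330]; b=cv2.imread('pics/t1.png')[160:240,195:290]
o=np.hstack([cv2.resize(a,(400,400)),cv2.resize(b,(400,400))]); cv2.imwrite('pics/c1.png',o)
"
```

```text
(no output)
```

View pics/c1.png

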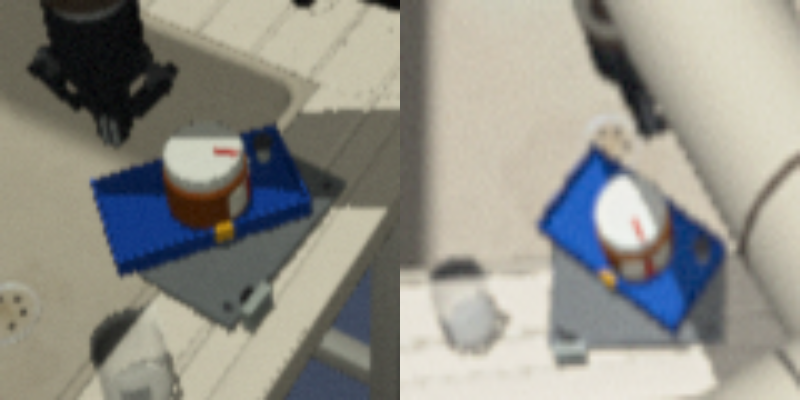

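The crop shows the closed fingers behind the tray's back wall near its free corner, with the tray not yet moved.

>>> play_rows(series=[{"tx": 0.012,"ty": -0.008,"tz": 0.003,"yaw": 0,"claw": 1},{"tx": 0.024,"ty": -0.0165,"tz": 0.003,"yaw": 0,"claw": 1},{"tx": 0.035,"ty": -0.022,"tz": 0.003,"yaw": 0,"claw": 1},{"tx": 0.045,"ty": -0.028,"tz": 0.003,"yaw": 0,"claw": 1},{"tx": 0.055,"ty": -0.033,"tz": 0.003,"yaw": 0,"claw": 1},{"tx": 0.064,"ty": -0.041,"tz": 0.003,"yaw": 0,"claw": 1},{"tx": 0.072,"ty": -0.049,"tz": 0.003,"yaw": 0,"claw": 1},{"tx": 0.072,"ty": -0.049,"tz": 0.003,"yaw": 0,"claw": 1}])

```text
time_s: 4.3
eef_pos: [0.5571, 0.3762, 0.0454]
tcp_rot: [-0.001, 0.591, 0.807, 0.0]
ft_force: [0.8, 0.8, -0.5]
gripper_width: -0.0
finger_force: 0.1
```

>>> play_rows(series=[{"tx": 0.002,"ty": -0.004,"tz": 0,"yaw": 0,"claw": 1},{"tx": 0.003,"ty": -0.008,"tz": 0,"yaw": 0,"claw": 1},{"tx": 0.003,"ty": -0.011,"tz": 0,"yaw": 0,"claw": 1},{"tx": 0.003,"ty": -0.011,"tz": 0,"yaw": 0,"claw": 1}])

```text
time_s: 4.8
eef_pos: [0.5467, 0.3749, 0.0455]
tcp_rot: [-0.0, 0.592, 0.806, 0.0]
ft_force: [2.0, 2.1, 2.3]
gripper_width: -0.0001
finger_force: 1.4
```

```bash
python3 -c "
from h import *
s=snap('scene','s2.png');t=snap('top','t2.png')
a=cv2.imread('pics/s2.png')[220:340,210:330]; b=cv2.imread('pics/t2.png')[160:240,195:290]
o=np.hstack([cv2.resize(a,(400,400)),cv2.resize(b,(400,400))]); cv2.imwrite('pics/c2.png',o)
"
```

```text
(no output)
```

View pics/c2.png

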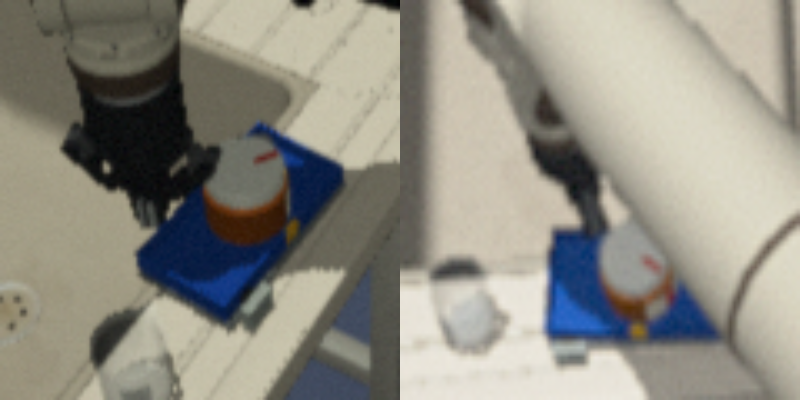

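The tray is almost home, with its front edge at about the stop (crop (570,345) in the top half). I'll press on until the force rises.

>>> play_rows(series=[{"tx": 0,"ty": -0.003,"tz": 0,"yaw": 0,"claw": 1},{"tx": 0,"ty": -0.006,"tz": 0,"yaw": 0,"claw": 1},{"tx": 0,"ty": -0.006,"tz": 0,"yaw": 0,"claw": 1}])

```text
time_s: 5.28
eef_pos: [0.5435, 0.3733, 0.0462]
tcp_rot: [0.002, 0.592, 0.806, 0.002]
ft_force: [14.3, 3.0, -1.6]
gripper_width: -0.0
finger_force: 6.6
```

>>> play_rows(series=[{"tx": 0,"ty": 0.03,"tz": 0,"yaw": 0,"claw": 1},{"tx": 0,"ty": 0.03,"tz": -0.06,"yaw": 0,"claw": -1},{"tx": 0,"ty": 0.03,"tz": -0.12,"yaw": -10,"claw": -1},{"tx": 0.04,"ty": 0.03,"tz": -0.15,"yaw": -20,"claw": -1},{"tx": 0.08,"ty": 0.03,"tz": -0.15,"yaw": -30,"claw": -1},{"tx": 0.12,"ty": 0.03,"tz": -0.15,"yaw": -40,"claw": -1},{"tx": 0.12,"ty": 0.03,"tz": -0.15,"yaw": -40,"claw": -1}])

```text
time_s: 6.15
eef_pos: [0.5317, 0.4984, 0.1937]
tcp_rot: [-0.001, 0.278, 0.961, -0.001]
ft_force: [0.1, -0.5, 0.5]
gripper_width: 0.0851
finger_force: 0.0
```

```bash
python3 -c "
from h import *
s=snap('scene','s3.png');t=snap('top','t3.png')
a=cv2.imread('pics/s3.png')[220:340,210:330]; b=cv2.imread('pics/t3.png')[160:240,195:290]
o=np.hstack([cv2.resize(a,(400,400)),cv2.resize(b,(400,400))]); cv2.imwrite('pics/c3.png',o)
"
```

```text
(no output)
```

View pics/c3.png

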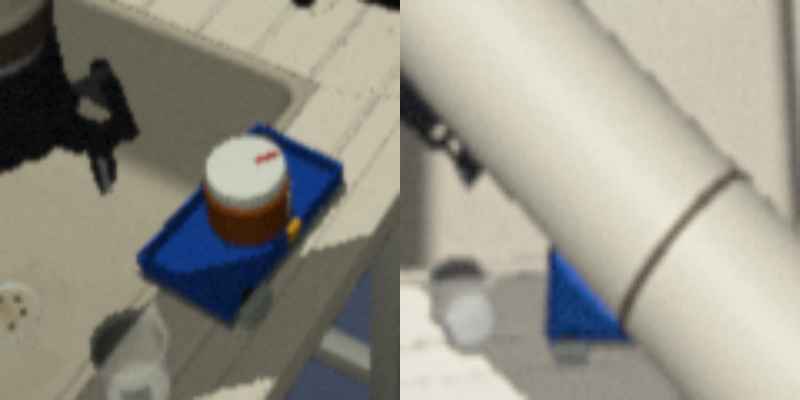

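The tray now lies parallel to the bench edge against the stop. The cap top centre is at about crop (246,167), the stripe runs (254,161) to (278,153), and the yellow mark is at (293,228).

```bash
python3 - <<'E'
from h import *
s=snapshot('scene')
S=lambda u,v:(210+u*.3,220+v*.3)
for n,a,z in [('cap',(246.5,168),.083),('st in',(254,161),.083),('st out',(277,153.5),.083),('yellow',(293,224),.036),('backfree',(140,258),.036),('backpiv',(259,126),.036),('frontpiv',(342,165),.036),('frontfree',(230,313),.036)]:
    print(n,ray(s,*S(*a),z).round(4))
img=s['color'][220:340,210:330].astype(int)
r,g,b=img[...,0],img[...,1],img[...,2]
m=((r>120)&(g>120)&(b>110)&(abs(r-b)<60)).astype(np.uint8); m[:, :58]=0;m[:,90:]=0;m[:38]=0;m[65:]=0
n,l,st,c=cv2.connectedComponentsWithStats(m);k=1+st[1:,4].argmax();print(st[k],c[k])
q=np.argwhere((r>g+60)&(b>g-25)&(r>120)&(np.arange(120)[:,None]<60)); print(q)
E
```

```text
cap [0.4788 0.3284 0.083 ]
st in [0.4774 0.3195 0.083 ]
st out [0.4653 0.304  0.083 ]
yellow [0.4377 0.3277 0.036 ]
backfree [0.5268 0.4138 0.036 ]
backpiv [0.5175 0.2524 0.036 ]
frontpiv [0.4326 0.2554 0.036 ]
frontfree [0.4372 0.4214 0.036 ]
[ 62  40  24  21 373] [72.8150134  50.16621984]
[[46 80]
 [46 81]
 [46 82]
 [47 77]
 [47 78]
 [47 79]
 [47 80]
 [48 77]]
```

>>> play_rows(series=[{"tx": -0.015,"ty": -0.055,"tz": 0,"yaw": 0,"claw": -1},{"tx": -0.03,"ty": -0.11,"tz": 0,"yaw": 0,"claw": -1},{"tx": -0.047,"ty": -0.172,"tz": 0,"yaw": 0,"claw": -1},{"tx": -0.047,"ty": -0.172,"tz": 0.03,"yaw": 0,"claw": -1},{"tx": -0.047,"ty": -0.172,"tz": 0.05,"yaw": 0,"claw": -1},{"tx": -0.047,"ty": -0.172,"tz": 0.05,"yaw": 0,"claw": -1}])

```text
time_s: 7.05
eef_pos: [0.4802, 0.3245, 0.1442]
tcp_rot: [-0.001, 0.281, 0.96, -0.001]
ft_force: [-0.6, 0.1, -0.3]
gripper_width: 0.0858
finger_force: 0.0
```

```bash
python3 -c "
from h import *
s=snap('scene','s4.png');t=snap('top','t4.png')
print(sense()['eef_pos'],sense()['tcp_rot'],sense()['qpos'])
a=cv2.imread('pics/s4.png')[190:310,220:340]
cv2.imwrite('pics/c4.png',cv2.resize(a,(600,600),interpolation=2))
"
```

```text
[0.48101078 0.32563637 0.14613578] [1.38936548e-04 2.80843859e-01 9.59753454e-01 1.24695426e-04] [ 5.95136339e-01  1.45765098e-01  3.93482740e-02  1.46401023e+00
 -5.51976168e-05  1.16448282e+00]
```

View pics/c4.png

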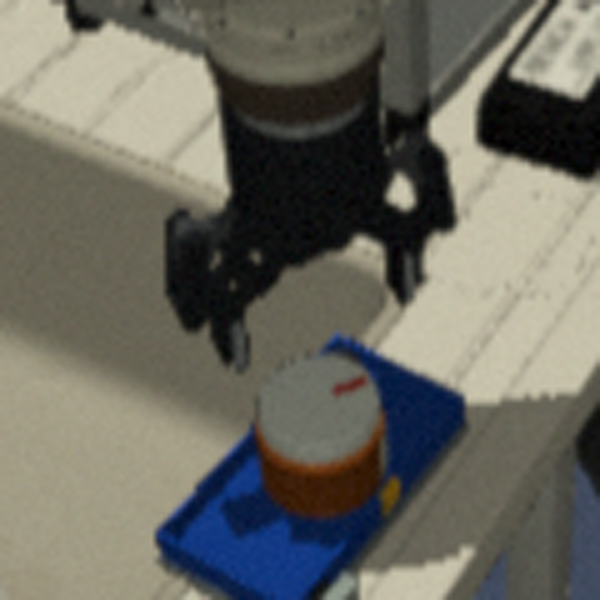

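The open fingers straddle the jar from above and the cap is centred between them at about (320,405). Next I descend.

>>> play_rows(series=[{"tx": 0,"ty": 0,"tz": 0.03,"yaw": 0,"claw": -1},{"tx": 0,"ty": 0,"tz": 0.045,"yaw": 0,"claw": -1},{"tx": 0,"ty": 0,"tz": 0.055,"yaw": 0,"claw": -1},{"tx": 0,"ty": 0,"tz": 0.055,"yaw": 0,"claw": -1}])

```text
time_s: 7.65
eef_pos: [0.4807, 0.3262, 0.0902]
tcp_rot: [-0.0, 0.28, 0.96, -0.0]
ft_force: [-0.1, 0.3, -0.0]
gripper_width: 0.0858
finger_force: 0.0
```

>>> play_rows(series=[{"tx": 0,"ty": 0,"tz": 0.014,"yaw": 0,"claw": -1},{"tx": 0,"ty": 0,"tz": 0.025,"yaw": 0,"claw": -1},{"tx": 0,"ty": 0,"tz": 0.025,"yaw": 0,"claw": -1},{"tx": 0,"ty": 0,"tz": 0.025,"yaw": 0,"claw": 0.1},{"tx": 0,"ty": 0,"tz": 0.025,"yaw": 0,"claw": 0.1},{"tx": 0,"ty": 0,"tz": 0.025,"yaw": 0,"claw": 0.1},{"tx": 0,"ty": 0,"tz": 0.025,"yaw": 0,"claw": 0.1}], force=20)

```text
time_s: 8.52
eef_pos: [0.4824, 0.3283, 0.0671]
tcp_rot: [0.001, 0.28, 0.96, 0.003]
ft_force: [4.3, 7.7, 1.3]
gripper_width: 0.069
finger_force: 24.7
```

>>> play_rows(series=[{"tx": 0,"ty": 0.004,"tz": 0,"yaw": 0,"claw": 0.1},{"tx": 0,"ty": 0.004,"tz": 0,"yaw": 8,"claw": 0.1},{"tx": 0,"ty": 0.004,"tz": 0,"yaw": 16,"claw": 0.1},{"tx": 0,"ty": 0.004,"tz": 0,"yaw": 24,"claw": 0.1},{"tx": 0,"ty": 0.004,"tz": 0,"yaw": 32,"claw": 0.1},{"tx": 0,"ty": 0.004,"tz": 0,"yaw": 40,"claw": 0.1},{"tx": 0,"ty": 0.004,"tz": 0,"yaw": 48,"claw": 0.1},{"tx": 0,"ty": 0.004,"tz": 0,"yaw": 55,"claw": 0.1},{"tx": 0,"ty": 0.004,"tz": 0,"yaw": 60,"claw": 0.1},{"tx": 0,"ty": 0.004,"tz": 0,"yaw": 60,"claw": 0.1}])

```text
time_s: 9.78
eef_pos: [0.4846, 0.3295, 0.0671]
tcp_rot: [0.001, 0.723, 0.691, 0.002]
ft_force: [4.5, -4.1, 5.0]
gripper_width: 0.0685
finger_force: 25.0
```

>>> play_rows(series=[{"tx": 0,"ty": 0,"tz": 0,"yaw": 0,"claw": -1},{"tx": 0,"ty": 0,"tz": 0,"yaw": 0,"claw": -1},{"tx": 0,"ty": 0,"tz": 0,"yaw": 0,"claw": -1},{"tx": 0,"ty": 0,"tz": -0.03,"yaw": 0,"claw": -1},{"tx": 0,"ty": 0,"tz": -0.08,"yaw": 0,"claw": -1},{"tx": 0,"ty": 0,"tz": -0.14,"yaw": 0,"claw": -1},{"tx": 0.06,"ty": 0,"tz": -0.18,"yaw": 0,"claw": -1},{"tx": 0.12,"ty": 0,"tz": -0.18,"yaw": 0,"claw": -1},{"tx": 0.12,"ty": 0,"tz": -0.18,"yaw": 0,"claw": -1}])

```text
time_s: 10.9
eef_pos: [0.4877, 0.453, 0.2435]
tcp_rot: [-0.0, 0.721, 0.692, -0.001]
ft_force: [0.6, -0.4, -1.3]
gripper_width: 0.0853
finger_force: 0.0
```

```bash
python3 -c "
from h import *
s=snap('scene','s5.png');t=snap('top','t5.png')
a=cv2.imread('pics/s5.png')[230:330,230:330];b=cv2.imread('pics/t5.png')[160:240,195:290]
o=np.hstack([cv2.resize(a,(500,500),interpolation=2),cv2.resize(b,(300,500))])
cv2.imwrite('pics/c5.png',o)
"
```

```text
(no output)
```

View pics/c5.png

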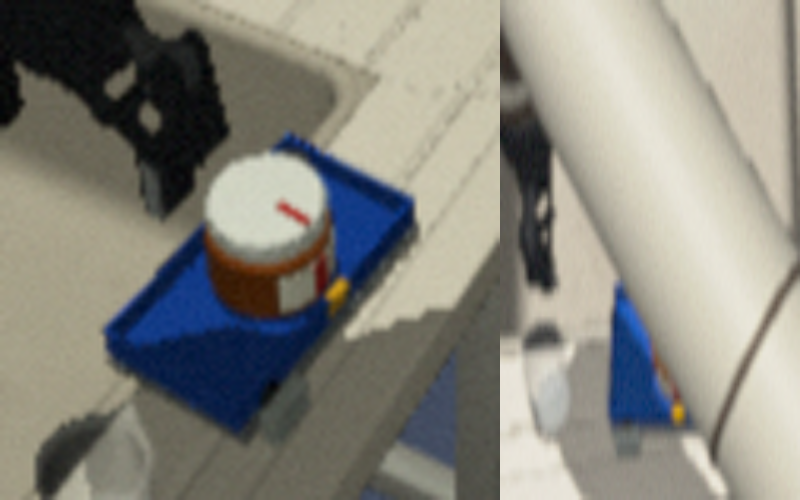

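The red bar now sits near the yellow mark (bar at (322,275), mark at (338,296)), and the stripe runs (278,205) to (309,221). I'll quantify this.

```bash
python3 - <<'E'
from h import *
s=snapshot('scene')
im=s['color'][230:330,230:330]; hsv=cv2.cvtColor(im,cv2.COLOR_RGB2HSV)
red=cv2.inRange(hsv,(168,90,80),(180,255,255))|cv2.inRange(hsv,(0,150,110),(4,255,255)); yel=cv2.inRange(hsv,(18,150,140),(30,255,255))
for n,m in(('red',red),('yel',yel)):
    k,l,st,c=cv2.connectedComponentsWithStats(m)
    for i in range(1,k):
        if st[i,4]>3: print(n,st[i],(c[i]+230).round(1))
S=lambda u,v:(230+u*.2,230+v*.2)
a=ray(s,*S(278,205),.083);b=ray(s,*S(309,221),.083); d=b-a; print(a,b,np.degrees(np.arctan2(d[1],d[0]))%360)
ang=-3.5*np.pi/180
for y in(-5,-4,-3,-2,-1): 
  A=np.radians(y);R=np.array([[np.cos(A),-np.sin(A)],[np.sin(A),np.cos(A)]])
  print(y,[np.round((np.array(proj(s,[*(np.array([.505,.265])+R@np.array(q)/1000),.036]))-230)/.2) for q in((18,147),(-72,147),(-72,58),(-72,-18),(18,-18))])
print('label pred',[ (d,(np.array(proj(s,[.481+.035*np.cos(np.radians(d)),.3265+.035*np.sin(np.radians(d)),.05]))-230)/.2) for d in(165,177,190)])
E
```

```text
yel [66 56  3  4  9] [297.  287.3]
[0.47386359 0.32802435 0.083     ] [0.4538024  0.32922997 0.083     ] 176.5608136374026
-5 [array([101., 325.]), array([234., 407.]), array([337., 287.]), array([416., 196.]), array([289., 129.])]
-4 [array([104., 327.]), array([240., 407.]), array([340., 287.]), array([417., 194.]), array([288., 129.])]
-3 [array([107., 330.]), array([245., 408.]), array([343., 286.]), array([418., 192.]), array([288., 129.])]
-2 [array([111., 332.]), array([251., 408.]), array([346., 285.]), array([418., 190.]), array([287., 129.])]
-1 [array([114., 335.]), array([257., 409.]), array([349., 284.]), array([419., 189.]), array([286., 129.])]
label pred [(165, array([315.85565629, 273.39017912])), (177, array([324.72240392, 264.59802871])), (190, array([331.5795986 , 253.81577201]))]
```

The label direction is about 176.6° against a target of about 177°. I'll give the tray one confirming nudge at the back wall to be sure it is home.

>>> play_rows(series=[{"tx": 0,"ty": 0.05,"tz": 0,"yaw": 0,"claw": 1},{"tx": -0.03,"ty": 0.1,"tz": 0,"yaw": 0,"claw": 1},{"tx": -0.055,"ty": 0.1,"tz": 0.06,"yaw": 0,"claw": 1},{"tx": -0.055,"ty": 0.1,"tz": 0.12,"yaw": 0,"claw": 1},{"tx": -0.055,"ty": 0.1,"tz": 0.17,"yaw": 0,"claw": 1},{"tx": -0.055,"ty": 0.1,"tz": 0.198,"yaw": 0,"claw": 1},{"tx": -0.055,"ty": 0.1,"tz": 0.198,"yaw": 0,"claw": 1}])

```text
time_s: 11.92
eef_pos: [0.5845, 0.3879, 0.0454]
tcp_rot: [-0.0, 0.723, 0.691, -0.002]
ft_force: [-0.0, 0.2, -0.0]
gripper_width: -0.0001
finger_force: 0.0
```

>>> play_rows(series=[{"tx": 0,"ty": -0.01,"tz": 0,"yaw": 0,"claw": 1},{"tx": 0,"ty": -0.02,"tz": 0,"yaw": 0,"claw": 1},{"tx": 0,"ty": -0.03,"tz": 0,"yaw": 0,"claw": 1},{"tx": 0,"ty": -0.038,"tz": 0,"yaw": 0,"claw": 1},{"tx": 0,"ty": -0.038,"tz": 0,"yaw": 0,"claw": 1}])

```text
time_s: 12.55
eef_pos: [0.5472, 0.3921, 0.0478]
tcp_rot: [0.0, 0.722, 0.692, 0.0]
ft_force: [0.9, 0.2, -0.5]
gripper_width: -0.0002
finger_force: 0.0
```

>>> play_rows(series=[{"tx": 0,"ty": -0.003,"tz": 0,"yaw": 0,"claw": 1},{"tx": 0,"ty": -0.006,"tz": 0,"yaw": 0,"claw": 1},{"tx": 0,"ty": -0.009,"tz": 0,"yaw": 0,"claw": 1},{"tx": 0,"ty": -0.011,"tz": 0,"yaw": 0,"claw": 1},{"tx": 0,"ty": -0.011,"tz": 0,"yaw": 0,"claw": 1}])

```text
time_s: 13.18
eef_pos: [0.5389, 0.3926, 0.0485]
tcp_rot: [0.001, 0.723, 0.691, 0.002]
ft_force: [9.5, 1.0, 3.1]
gripper_width: -0.0003
finger_force: 6.8
```

9.5 N against about 3 N of friction, so the tray is firmly on the stop. Now I retreat clear.

>>> play_rows(series=[{"tx": 0,"ty": 0.02,"tz": 0,"yaw": 0,"claw": 1},{"tx": 0,"ty": 0.04,"tz": 0,"yaw": 0,"claw": 1},{"tx": 0,"ty": 0.04,"tz": -0.06,"yaw": 0,"claw": 1},{"tx": 0,"ty": 0.04,"tz": -0.12,"yaw": 0,"claw": 1},{"tx": 0.03,"ty": 0.03,"tz": -0.18,"yaw": 0,"claw": 1},{"tx": 0.03,"ty": 0.03,"tz": -0.18,"yaw": 0,"claw": 1},{"tx": 0.03,"ty": 0.03,"tz": -0.18,"yaw": 0,"claw": 1}])

```text
time_s: 14.05
eef_pos: [0.5679, 0.4212, 0.2267]
tcp_rot: [-0.0, 0.722, 0.691, -0.0]
ft_force: [-0.3, -0.4, -1.1]
gripper_width: 0.0001
finger_force: 0.0
```

```bash
python3 -c "
from h import *
s=snap('scene','s6.png')
a=cv2.imread('pics/s6.png')[230:330,230:330]
cv2.imwrite('pics/c6.png',cv2.resize(a,(500,500),interpolation=2))
"
```

```text
(no output)
```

View pics/c6.png

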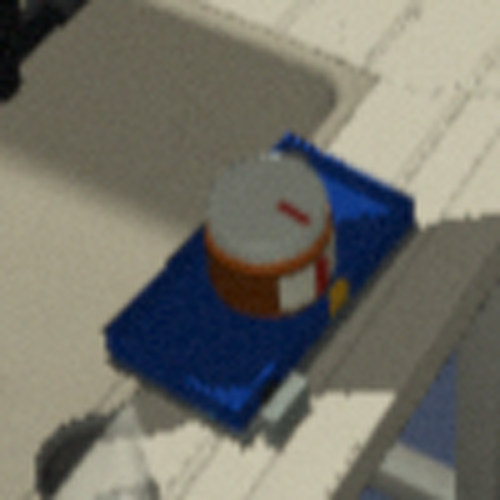

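The tray is still home at the stop (285,400), the red bar is at (322,272) beside the yellow mark at (338,295), and the arm is clear.

```bash
python3 -c "
from cell import *
print(sign_off())"
```

```text
the job is handed in; nothing more can be done
None
```

The job is handed in at about 14 s: the tray pushed home against its stop, the label within about 1° of the yellow mark by the cap's stripe, the arm clear, and no bystander touched that I could see; the hand-in returned no verdict.

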